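# Hand-drive the scan turntable at a steady speed and park it on its mark

### The job

Scan the printed fin can on the turntable: with the upright knob of the drive ring, crank the ring (either way round) until the round deck itself turns at 15 turns a minute, keep the deck within 2 turns a minute of that for at least 6 seconds without a break, and never let it exceed 20. Then bring the deck to a stop with the bar on its rim in line with the pointer block on the plinth, let go of the knob and move clear. Do not touch the deck or the fin can, leave the fin can standing where it is on the deck, and leave the scanner, spool, rocket and scraper alone.

Things in the scene. Friction and masses are not known exactly. Their poses are not given: they have to be found in the camera images.
- turntable: Grey round fixed plinth of the scan turntable, 300 mm diameter, 30 mm tall; origin at the centre of its underside, on the vertical axis about which deck and drive ring turn. Its own +x axis points from the axis to the pointer: a black block on the plinth 120 to 148 mm from the axis, 14 mm wide, top 44 mm above the table.
- stop_mark (a point): Fixed point in line with the pointer, 67 mm from the axis and 70 mm above the table: the place where nib must be when the deck is parked.
- deck: Round aluminium deck, 170 mm diameter, 12 mm thick, top 64 mm above the table, carrying the fin can; origin on the axis at table height (same point as turntable's); its yaw is the deck's angle, growing anticlockwise seen from above. The robot must not touch it: it is driven only by the drive ring beneath, through a magnetic drag coupling (see ring).
- spindle (a joint): Deck angle against the plinth in rad, anticlockwise positive, endless (not wrapped); 0 and every multiple of 2 pi = bar in line with pointer. Deck with spindle: inertia about 0.010 kg m2 (2.7 kg). Its friction against the plinth is a dry drag (weighted shoe under the deck) of about 0.012 N m plus 0.001 N m per rad/s. Inertia may be 0.7 to 1.4, drag 0.4 to 1.9 times this.
- ring (a joint): Angle of drive ring against the DECK in rad, anticlockwise positive, endless. Coupling torque on the deck = 0.015 N m per rad/s of (ring speed - deck speed), no spring. So the deck lags by about 0.6 s, turns slower than the ring (for 1.57 rad/s of deck the ring needs about 2.0 to 3.2 rad/s), and does not stop at once with the ring. Ring with knob: inertia about 0.008 kg m2, no other friction.
- nib (a point): Middle of the top of the black bar (30 mm radial, 10 mm wide, 6 mm tall) on the deck near its rim, 67 mm from the axis, 70 mm above the table, on the deck's own +x axis. Turns with the deck.
- knob: Upright black round knob, 30 mm diameter, 75 mm tall, revolving freely on its pin on the dark steel drive ring (outer diameter 246 mm, around and below the deck), 110 mm from the axis; origin at the centre of its underside, 52 mm above the table, top at 127 mm. It circles the axis with the ring, endlessly either way; the gripper may keep one orientation all the way round.
- fin_can: Yellow printed rocket fin can, 62 mm tall, 32 mm diameter with four fins reaching 28 mm from its axis, 80 g, standing loose on the deck within 12 mm of the deck's centre; origin at the centre of its underside.
- scanner: White scanner bar, 130 mm wide, on a low stand, top 145 mm above the table, fixed beside the turntable about 300 mm from the axis; origin under its stand. Leave alone.
- spool: Filament spool lying flat, 190 mm diameter, 60 mm tall, 1 kg, loose; origin at the centre of its underside. Leave alone.
- rocket: Grey printed model rocket standing on the table, 186 mm tall, fins reaching 44 mm from its axis, loose; origin at the centre of its underside. Leave alone.
- scraper: Print scraper, 280 mm long with a 65 mm wide blade, lying on the table beyond the turntable, loose; origin under its middle. Leave alone.
Not all that is in view belongs to the job. Several things have the shape of the fin_can; the one meant has the colours described above.

How it is judged:
By the outcome, as a careful person would: the job done as asked, in the order asked, and still so for the second after the job is handed in, with the robot touching nothing.
It also fails if it takes over 70 s, if anything falls off the work surface, if the arm or the gripper's body presses on something with over 40 N, if the wrist force passes 120 N, or if a joint passes its speed limit or range.

### The arm

A 7-joint arm with a two-finger parallel gripper is mounted at the origin on the work surface. World frame = base frame: x ahead of the robot, y to its left, z up, the work surface at z = 0. Lengths are in m, angles in rad, forces in N, time in s.
With the tool pointing down it reaches from about 0.4 to 0.9 m from the base axis. Payload 5.5 kg.
Tool frame: the origin (TCP) lies at the very end of the fingers, on their centre line; the grasp point (between the pads) lies 19 mm behind it; z points along the fingers, y is the direction in which the jaws open and shut (so a half turn about z gives the same grasp; the last joint's range is limited). The gripper opens to 85 mm and grips with 20 to 120 N. Pads are 22 mm wide; open, the fingers measure 114 mm over their backs; the gripper's body (76 mm by 85 mm) begins 54 mm behind the grasp point. The pads swing forward as they close: fully open they stand 13 mm farther back than shut.
Start: joints at [1.443, 0.501, -0.427, 1.55, 0.221, 1.138, -0.21], TCP at [0.248, -0.601, 0.231] pointing down, gripper open.
Joint ranges: [-2.88, 2.88], [-0.31, 2.03], [-1.54, 1.56], [0.2, 2.42], [-1.41, 4.55], [0.19, 2.02], [-2.57, 2.57]. Speed limits (rad/s): [2.57, 2.57, 3.14, 3.14, 3.14, 3.14, 3.14].

### API

Orientations are given as a unit quaternion [x, y, z, w].
In Python, from station import r, cams, workorder gives the robot as it stands. The module is installed in compiled form; this text tells all that it offers.
- The arm moves only by the shell command python3 -m creep 'ROWS' [FORCE]. ROWS is JSON, a list of rows, each a list of 7 numbers: the closure, from 0 (fully open) to 1 (shut), then the shift along the tool's x, y, z in mm, then the turn, a rotation vector about the tool's x, y, z in rad. A call has 1 to 8 rows; each row shifts and turns the commanded pose from where the row before left it, along the tool's axes as they then stand; what a row does not reach is not made up. A row lasts 1/10 s, in which the tool goes at most 50 mm and 8.59 degrees, less where a joint would pass 70% of its speed; a pose out of reach is approached as far as the arm can. A call with a gripper value outside its range is refused whole. The fingers move at their own pace and stop on an object; FORCE is the grip in N (left out, the last holds). Time passes only in rows, so rows that do not move let the fingers close. It gives the time, the measured TCP pose, the force and the opening at its end, in the units of the state.
- r.sense(): the state, without advancing time (a new reading comes with each control period).
- cams.get_image(name): name is "side" or "top" or "wrist"; returns the picture (400x640x3 uint8, red, green, blue); there is no depth.
- cams.camera_info(name): a dict with "mtx" (3x3 intrinsics, pixels), "k1" (the pictures are not rectified: a ray, as slopes to the right and down, at radius r is drawn at 1 + k1 r^2 times it, then the intrinsics apply), "camera_from_world" (4x4, takes a point from world to camera coordinates); the wrist camera has in their place "T_tool_cam" (4x4, takes a point from camera to tool coordinates, whose origin is the TCP and whose axes are the flange's). Camera axes: x right, y down, z forward; pixel columns grow to the right and rows downward; lengths in m; the calibration is good to about 2 mm. A picture is of the moment at which its call begins: read the wrist's pose just before it. camera_info takes no time and is no camera call.
- workorder.sign_off(): hands the job in, once; it reports no verdict.
Trained networks look in the newest picture that a camera, given by its name, has taken for a name from the list of things; names that differ only in an ending like _2 or _b are one class to them, and where a whole thing is asked for, a point or a joint stands for the part that bears it (a point fixed in the world has none). Each returns a list of dicts, best first, with "p" (0 to 1); they miss things now and then, are a little off and sometimes report something else, mostly with a low value. They report only what shows in the picture. A call takes as long as a camera call. They do not tell look-alikes from the thing itself.
- cams.silhouettes(camera, target): "mask" (400x640 bool, what is visible of it) and "location" ([column, row] in pixels, amid what is visible of it).
- cams.place_of(camera, target): "location" ([column, row] in pixels: a listed point, or the origin of a listed thing).
The state is a dict: "time": time; "joints": joint angles; "joint_velocities": joint speeds; "tau": joint torques, N m; "position": TCP position; "ee_rot": TCP orientation; "ft_force": force on the tool from outside, world axes, zero at the start; "torque": the same for the moment, N m; "opening": opening from 0.0 (shut) to 1.0 (fully open).
Only numpy, scipy, OpenCV 4.12 (cv2) and the standard library are available. Lean on these libraries where they do the work, as an engineer would, in place of code of your own. Each camera call takes 0.05 s, during which the arm holds its last target. There are 200 camera calls.

## Working session

There is one attempt and no reset: what is moved stays moved. The work goes in short steps, Python scripts to look and compute and a shell command to move; the robot and the scene stay as the last step left them, time stands still between calls to the robot, and variables do not carry over. Pictures are saved under pics/ and viewed, about 8 in all and at most 12, crops included, and the job is handed in when it is done.

```bash
mkdir -p pics
cat > h.py <<'E'
import numpy as np, cv2
from station import r, cams, workorder
from scipy.spatial.transform import Rotation as R
def cam(name):
    i=cams.camera_info(name); M=np.array(i["mtx"])
    if "camera_from_world" in i: T=np.array(i["camera_from_world"])
    else:
        s=r.sense(); W=np.eye(4); W[:3,:3]=R.from_quat(s["ee_rot"]).as_matrix(); W[:3,3]=s["position"]
        T=np.linalg.inv(W@np.array(i["T_tool_cam"]))
    return M,i["k1"],T
def proj(c,P):
    M,k,T=c; P=np.atleast_2d(P); q=P@T[:3,:3].T+T[:3,3]; s=q[:,:2]/q[:,2:]; s=s*(1+k*(s**2).sum(1,keepdims=True))
    return s@M[:2,:2].T+M[:2,2]
def unproj(c,px,z):
    M,k,T=c; px=np.atleast_2d(np.float64(px)); d=np.linalg.solve(M,np.c_[px,np.ones(len(px))].T).T[:,:2]; u=d.copy()
    for _ in range(20): u=d/(1+k*(u**2).sum(1,keepdims=True))
    v=np.c_[u,np.ones(len(u))]@T[:3,:3]; o=-T[:3,:3].T@T[:3,3]
    return o+v*((z-o[2])/v[:,2])[:,None]
def save(n,im): cv2.imwrite("pics/"+n,im[...,::-1])
E
python3 - <<'E'
from h import *
for n in ("top","side"):
    im=cams.get_image(n); save(n+"0.png",im); c=cam(n)
    print(n,"cam pos",(-c[2][:3,:3].T@c[2][:3,3]).round(3))
    for t,z in (("turntable",0),("nib",.07),("knob",.052),("stop_mark",.07),("fin_can",.064),("deck",0)):
        for d in cams.place_of(n,t)[:4]: print(t,round(d["p"],2),np.round(d["location"]),unproj(c,d["location"],z)[0].round(3))
s=r.sense(); print(s["time"],s["position"],s["ee_rot"],s["opening"])
E
```

```text
top cam pos [0.441 0.107 1.575]
turntable 0.89 [384. 208.] [ 0.519 -0.126  0.   ]
nib 0.8 [366. 206.] [ 0.521 -0.06   0.07 ]
knob 0.71 [389. 183.] [ 0.598 -0.134  0.052]
knob 0.58 [382. 169.] [ 0.646 -0.112  0.052]
stop_mark 0.8 [388. 182.] [ 0.599 -0.128  0.07 ]
fin_can 0.63 [412. 270.] [ 0.321 -0.21   0.064]
fin_can 0.49 [390. 200.] [ 0.543 -0.138  0.064]
fin_can 0.46 [314. 172.] [0.627 0.109 0.064]
deck 0.87 [381. 202.] [ 0.539 -0.118  0.   ]
side cam pos [0.061 0.599 0.782]
turntable 0.57 [403. 179.] [ 0.523 -0.123 -0.   ]
nib 0.9 [391. 175.] [ 0.514 -0.048  0.07 ]
knob 0.74 [366. 145.] [ 0.66  -0.109  0.052]
stop_mark 0.62 [384. 147.] [ 0.604 -0.122  0.07 ]
fin_can 0.83 [480. 205.] [ 0.295 -0.134  0.064]
fin_can 0.77 [403. 158.] [ 0.54  -0.131  0.064]
fin_can 0.59 [321. 198.] [0.581 0.138 0.064]
fin_can 0.43 [334. 138.] [ 0.733 -0.051  0.064]
deck 0.74 [398. 177.] [ 0.537 -0.121  0.   ]
deck 0.58 [457. 134.] [ 0.541 -0.421  0.   ]
0.7 [ 0.24762162 -0.60099804  0.23136372] [9.80965612e-01 1.94181531e-01 7.55545470e-06 4.20443723e-05] 0.996960854529134
```

Run:
```python
import cv2
a=cv2.imread("pics/top0.png")[80:330,220:540]; b=cv2.imread("pics/side0.png")[80:330,240:560]
cv2.imwrite("pics/both.png",cv2.resize(cv2.vconcat([a,b]),None,fx=1.2,fy=1.2,interpolation=cv2.INTER_CUBIC))
cv2.imwrite("pics/topbig.png",cv2.resize(cv2.imread("pics/top0.png")[110:310,240:480],None,fx=3,fy=3,interpolation=cv2.INTER_CUBIC))
```

```text
(no output)
```

View pics/topbig.png

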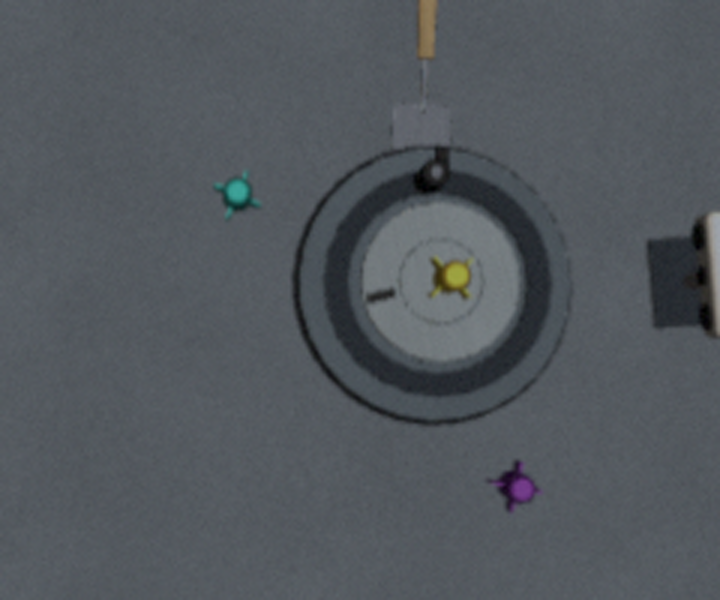

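View pics/side0.png

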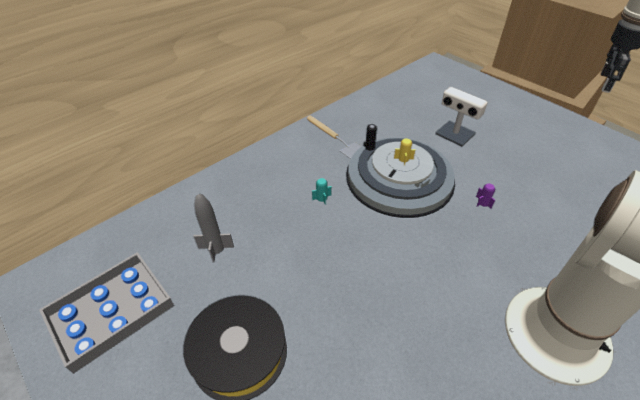

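Candidates for the fin can are teal at (319,174), purple at (413,273) and yellow on the deck at (392,202). The yellow one is meant and shows clearly in the close crop. The top view has the knob top at about (385,168), the pointer just beyond it at (387,162), and the bar at (367,209).

The first move squares the tool up with the world axes and goes towards the turntable.

```bash
python3 -m creep '[[0.3,0,0,0,0,0,0.13],[0.3,0,0,0,0,0,0.13],[0.3,0,0,0,0,0,0.131],[0.3,15,-20,0,0,0,0],[0.3,29,-37,-5,0,0,0],[0.3,29,-37,-5,0,0,0],[0.3,29,-37,-5,0,0,0],[0.3,29,-37,-5,0,0,0]]' 40
python3 -m creep '[[0.3,29,-37,0,0,0,0],[0.3,29,-37,0,0,0,0],[0.3,29,-37,0,0,0,0],[0.3,29,-37,0,0,0,0],[0.3,20,-20,0,0,0,0],[0.3,10,-10,0,0,0,0],[0.3,0,0,0,0,0,0]]'
python3 - <<'E'
from h import *
s=r.sense(); print(s["time"],s["position"],s["ee_rot"],s["opening"],s["joints"])
c=cam("wrist"); print(np.array(cams.camera_info("wrist")["T_tool_cam"]).round(3))
im=cams.get_image("wrist"); save("w1.png",im)
for t,z in (("knob",.052),("turntable",0),("deck",0),("nib",.07),("stop_mark",.07)):
    for d in cams.place_of("wrist",t)[:2]: print(t,round(d["p"],2),np.round(d["location"]),unproj(c,d["location"],z)[0].round(3))
E
```

```text
time: 1.5
position: [0.3796, -0.4315, 0.2518]
ee_rot: [1.0, -0.0, 0.0, 0.0]
ft_force: [1.0, 0.1, 0.1]
opening: 0.704
time: 2.2
position: [0.5259, -0.2533, 0.2514]
ee_rot: [1.0, 0.002, 0.0, -0.0]
ft_force: [0.3, -0.1, -0.1]
opening: 0.702
2.2 [ 0.52591885 -0.25330457  0.25141855] [ 9.99998488e-01  1.68226970e-03  3.45370478e-04 -2.72730111e-04] 0.7024582854707312 [ 0.81272669  0.3752595  -0.52175296  1.69891908  0.20341363  1.12129514
 -1.33516886]
[[-0.    -0.966 -0.259  0.064]
 [ 1.    -0.    -0.     0.001]
 [ 0.    -0.259  0.966 -0.142]
 [ 0.     0.     0.     1.   ]]
knob 0.61 [181.  64.] [ 0.641 -0.112  0.052]
turntable 0.77 [221. 163.] [ 0.532 -0.128  0.   ]
turntable 0.59 [138. 191.] [ 0.495 -0.017  0.   ]
deck 0.63 [218. 163.] [ 0.531 -0.124  0.   ]
nib 0.85 [139. 190.] [ 0.513 -0.06   0.07 ]
stop_mark 0.59 [192. 107.] [ 0.599 -0.126  0.07 ]
```

View pics/w1.png

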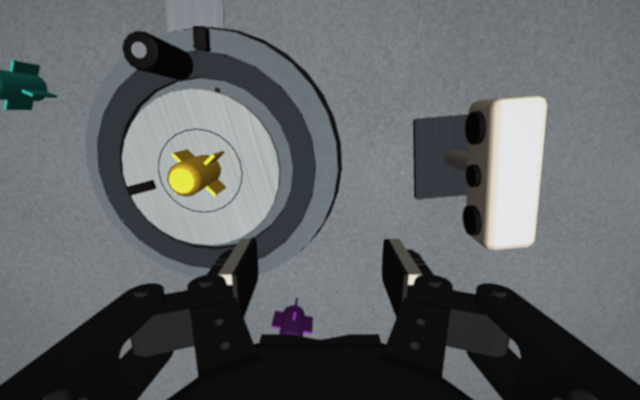

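The wrist view shows the knob top at (139,49), the pointer at (202,38), the bar at (141,187) and the deck centred near (200,166). Next I fit circles to get the axis.

Run:
```python
from h import *
from scipy.optimize import least_squares
c=cam("wrist"); im=cv2.imread("pics/w1.png"); g=cv2.cvtColor(im,cv2.COLOR_BGR2GRAY)
print(g[120,160],g[160,310],g[160,295],g[220,200])
def fit(px,z,R0,n):
    p=unproj(c,px,z)[:,:2]
    q=least_squares(lambda v:np.hypot(*(p-v[:2]).T)-R0,[.525,-.125],loss="soft_l1",f_scale=.002).x
    q2=least_squares(lambda v:np.hypot(*(p-v[:2]).T)-v[2],[.525,-.125,R0],loss="soft_l1",f_scale=.002).x
    print(n,q.round(4),q2.round(4))
m=(g>145).astype(np.uint8); m[:,300:]=0; m[:80]=0; m[255:]=0
k=max(cv2.findContours(m,cv2.RETR_EXTERNAL,cv2.CHAIN_APPROX_NONE)[0],key=cv2.contourArea)
h=cv2.convexHull(k)[:,0]; print(cv2.contourArea(k),h.min(0),h.max(0))
fit(k[:,0],.064,.085,"deck")
print("knob top",unproj(c,[139,49],.127)); print("pointer top",unproj(c,[202,38],.044)); print("bar",unproj(c,[141,187],.07))
ct=cam("top")
print("top: knob",unproj(ct,[385,168],.127),"plinth",unproj(ct,[384.7,204.8],.03),"deck",unproj(ct,[387.5,203.3],.064),"ptr",unproj(ct,[387.3,161.7],.044),"bar",unproj(ct,[367,208.7],.07))
```

```text
173 54 55 175
18439.0 [122  89] [278 244]
deck [ 0.5308 -0.1314] [ 0.5309 -0.1308  0.0829]
knob top [[ 0.63978692 -0.11543482  0.127     ]]
pointer top [[ 0.66545149 -0.1378144   0.044     ]]
bar [[ 0.51521927 -0.06705899  0.07      ]]
top: knob [[ 0.63753607 -0.11010257  0.127     ]] plinth [[ 0.5291827  -0.12491869  0.03      ]] deck [[ 0.53225625 -0.12878004  0.064     ]] ptr [[ 0.66972296 -0.12994761  0.044     ]] bar [[ 0.51327639 -0.06238272  0.07      ]]
```

```bash
python3 -m creep '[[0.3,28,-35,0,0,0,0],[0.3,28,-35,0,0,0,0],[0.3,28,-35,0,0,0,0],[0.3,20,-25,0,0,0,0],[0.3,9,-10,20,0,0,0],[0.3,0,0,20,0,0,0],[0.3,0,0,0,0,0,0]]'
python3 - <<'E'
from h import *
s=r.sense(); print(s["time"],s["position"]); c=cam("wrist"); im=cams.get_image("wrist"); save("w2.png",im)
E
```

```text
time: 3.2
position: [0.6355, -0.1156, 0.2081]
ee_rot: [1.0, -0.0, -0.003, -0.0]
ft_force: [-0.6, -0.8, 0.4]
opening: 0.7
3.2 [ 0.63546616 -0.1156408   0.20807032]
```

View pics/w2.png

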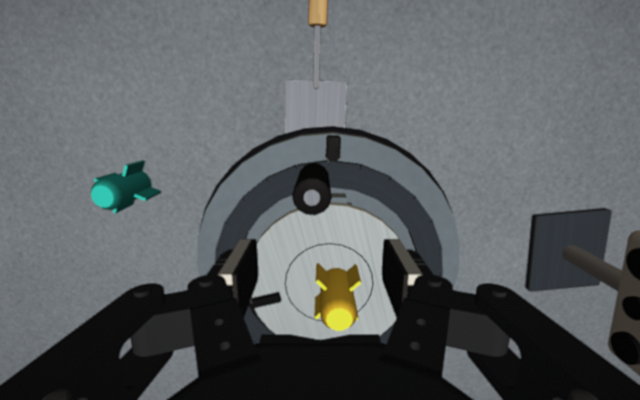

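Run:
```python
from h import *
c=cam("wrist"); print(r.sense()["position"],r.sense()["time"])
print("knob",unproj(c,[312,198],.127),"ctr",unproj(c,[329,282],.064),"ptr",unproj(c,[[333,137],[333,158]],.044),"bar",unproj(c,[[252,303],[280,297]],.07))
im=cv2.imread("pics/w2.png"); g=cv2.cvtColor(im,cv2.COLOR_BGR2GRAY); print(proj(c,[[.531,-.13,.064],[.531,-.13,.127]]))
```

```text
[ 0.63625291 -0.11626039  0.20979707] 3.25
knob [[ 0.64097182 -0.11114289  0.127     ]] ctr [[ 0.53457805 -0.12625533  0.064     ]] ptr [[ 0.67981663 -0.12980202  0.044     ]
 [ 0.65946146 -0.12998825  0.044     ]] bar [[ 0.51380811 -0.04689828  0.07      ]
 [ 0.5208891  -0.0760424   0.07      ]]
[[332.6053305  285.08545516]
 [335.56988069 324.54529008]]
```

```bash
python3 -m creep '[[0.3,4,-4,26,0,0,0],[0.3,0,0,40,0,0,0],[0.3,0,0,40,0,0,0],[0.3,0,0,20,0,0,0],[0.7,0,0,0,0,0,0],[0.8,0,0,0,0,0,0],[0.8,0,0,0,0,0,0],[0.8,0,0,0,0,0,0]]' 40
python3 - <<'E'
from h import *
s=r.sense(); print(s["time"],s["position"],s["ft_force"],s["opening"],s["joints"].round(2))
im=cams.get_image("top"); save("t2.png",im)
save("t2c.png",cv2.resize(im[140:270,310:470],None,fx=4,fy=4,interpolation=cv2.INTER_CUBIC))
im=cams.get_image("side"); save("s2.png",im); save("s2c.png",cv2.resize(im[90:240,320:500],None,fx=4,fy=4,interpolation=cv2.INTER_CUBIC))
im=cams.get_image("wrist"); save("w3.png",im)
a=cv2.resize(cv2.imread("pics/t2.png")[130:290,310:490],(540,480));
E
python3 - <<'E'
import cv2
a=cv2.resize(cv2.imread("pics/t2.png")[140:270,310:470],(400,325)); b=cv2.resize(cv2.imread("pics/s2.png")[100:230,320:480],(400,325)); w=cv2.resize(cv2.imread("pics/w3.png"),(400,250))
cv2.imwrite("pics/m3.png",cv2.vconcat([cv2.hconcat([a,b]),cv2.hconcat([w,w*0])]))
E
```

```text
time: 4.05
position: [0.6426, -0.1115, 0.0871]
ee_rot: [1.0, -0.0, 0.001, 0.0]
ft_force: [-1.3, -0.1, 0.4]
opening: 0.343
4.05 [ 0.64256623 -0.11149457  0.08708253] [-1.30592478 -0.11674225  0.4033765 ] 0.3428777961503734 [ 0.47  0.68 -0.48  1.65  0.38  0.9  -1.73]
```

View pics/m3.png

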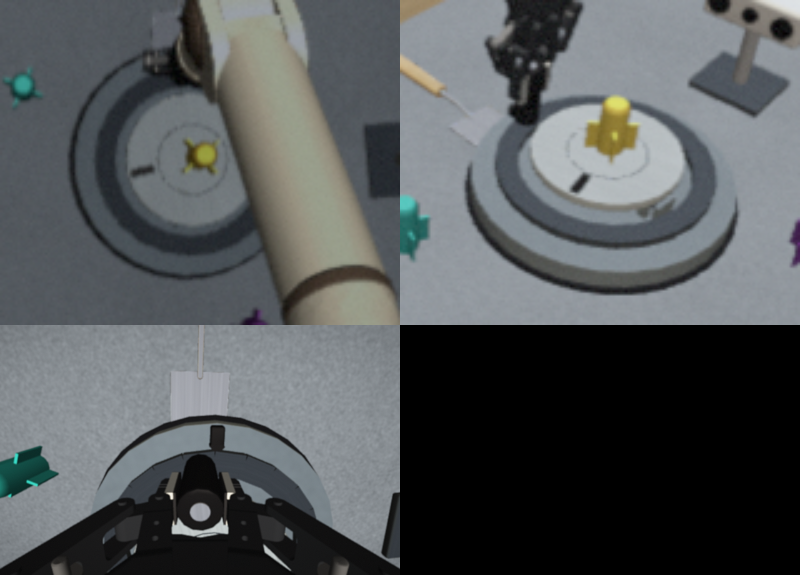

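The knob is gripped, with the opening at 29 mm, and the side view shows the whole deck with the bar clear. I'll write the bar tracker and a row calculator, then plan a gentle start.

```bash
cat > look.py <<'E'
from h import *
import sys
C=np.array([.5325,-.1285])
th=np.radians(np.arange(0,360,1.)); rr=np.linspace(.058,.078,9)
G=np.stack([C[0]+np.outer(rr,np.cos(th)),C[1]+np.outer(rr,np.sin(th)),np.full((9,360),.068)],-1)
def bar(im,c):
    g=cv2.cvtColor(im,cv2.COLOR_RGB2GRAY).astype(np.float32)
    p=proj(c,G.reshape(-1,3)).astype(np.float32)
    v=cv2.remap(g,p[:,0].reshape(9,360),p[:,1].reshape(9,360),cv2.INTER_LINEAR).mean(0)
    w=np.concatenate([v]*3); k=lambda a,b:np.array([w[360+i+a:360+i+b+1].mean() for i in range(360)])
    s=np.minimum(k(-14,-9),k(9,14))-k(-3,3); out=[]
    for _ in range(2):
        i=int(s.argmax()); ww=np.clip(s[np.arange(i-4,i+5)%360],0,None)
        out.append((round(float(i+(ww*np.arange(-4,5)).sum()/max(ww.sum(),1e-6)),1),int(s[i]))); s[np.arange(i-12,i+13)%360]=-99
    return out
if __name__=="__main__":
    s=r.sense(); d=np.array(s["position"][:2])-C
    print("t %.2f tcp ang %.1f rad %.1f z %.1f F"%(s["time"],np.degrees(np.arctan2(d[1],d[0])),1e3*np.hypot(*d),1e3*s["position"][2]),np.round(s["ft_force"],1),"vmax",np.abs(s["joint_velocities"]).max().round(2))
    for n in sys.argv[1:]:
        t=r.sense()["time"]; im=cams.get_image(n); print(n,round(t,2),bar(im,cam(n)))
E
cat > rows.py <<'E'
import sys,json,numpy as np
t=np.cumsum(json.loads(sys.argv[1])); p=np.round(110*np.c_[np.cos(t),np.sin(t)]); d=np.diff(p,axis=0); rows=[[.8,int(a),int(-b),0,0,0,0] for a,b in d]
for i in range(0,len(rows),8): print(json.dumps(rows[i:i+8],separators=(",",":")))
print("end",t[-1])
E
python3 -c "
from look import *
for n,f in (('side','s2'),('side','side0'),('top','t2'),('top','top0')): print(f,bar(cv2.imread('pics/%s.png'%f)[...,::-1].copy(),cam(n)))"
python3 rows.py "[0.155]+[0.04,0.08]+[0.12]*14" 2>/dev/null || python3 rows.py "[0.155,0.04,0.08,0.12,0.12,0.12,0.12,0.12,0.12,0.12,0.12,0.12,0.12,0.12,0.12,0.12,0.12]"
```

```text
s2 [(101.0, 128), (317.2, 40)]
side0 [(101.7, 127), (317.8, 43)]
t2 [(104.0, 66), (319.5, 9)]
top0 [(104.2, 66), (13.2, 0)]
[[0.8,-1,-4,0,0,0,0],[0.8,-2,-9,0,0,0,0],[0.8,-4,-12,0,0,0,0],[0.8,-6,-12,0,0,0,0],[0.8,-7,-11,0,0,0,0],[0.8,-9,-10,0,0,0,0],[0.8,-9,-9,0,0,0,0],[0.8,-11,-8,0,0,0,0]]
[[0.8,-12,-7,0,0,0,0],[0.8,-12,-5,0,0,0,0],[0.8,-12,-3,0,0,0,0],[0.8,-13,-2,0,0,0,0],[0.8,-14,-1,0,0,0,0],[0.8,-13,1,0,0,0,0],[0.8,-13,3,0,0,0,0],[0.8,-12,4,0,0,0,0]]
end 1.9550000000000005
```

Bar detection works well: 101–104° from both cameras. I start slowly and watch the forces.

```bash
python3 -m creep '[[0.8,-1,-4,0,0,0,0],[0.8,-2,-9,0,0,0,0],[0.8,-4,-12,0,0,0,0],[0.8,-6,-12,0,0,0,0],[0.8,-7,-11,0,0,0,0],[0.8,-9,-10,0,0,0,0],[0.8,-9,-9,0,0,0,0],[0.8,-11,-8,0,0,0,0]]' 40; python3 look.py side top
python3 -m creep '[[0.8,-12,-7,0,0,0,0],[0.8,-12,-5,0,0,0,0],[0.8,-12,-3,0,0,0,0],[0.8,-13,-2,0,0,0,0],[0.8,-14,-1,0,0,0,0],[0.8,-13,1,0,0,0,0],[0.8,-13,3,0,0,0,0],[0.8,-12,4,0,0,0,0]]'; python3 look.py side
python3 rows.py "[1.955,0.12,0.12,0.12,0.12,0.12,0.12,0.12,0.12,0.12,0.12,0.12,0.12,0.12,0.12,0.12,0.12,0.12,0.12,0.12,0.12,0.12,0.12,0.12,0.12]"
```

```text
time: 5.0
position: [0.5947, -0.0334, 0.087]
ee_rot: [1.0, 0.001, 0.003, -0.001]
ft_force: [2.3, 2.3, 7.0]
opening: 0.343
t 5.00 tcp ang 56.8 rad 113.6 z 87.0 F [2.3 2.3 7. ] vmax 0.3
side 5.0 [(115.8, 121), (319.1, 44)]
top 5.05 [(120.3, 50), (80.3, 26)]
time: 5.9
position: [0.4923, -0.0227, 0.0869]
ee_rot: [1.0, 0.001, 0.002, -0.001]
ft_force: [-2.3, 6.3, 13.1]
opening: 0.347
t 5.90 tcp ang 110.8 rad 113.1 z 86.9 F [-2.3  6.3 13.1] vmax 0.27
side 5.9 [(139.9, 132), (108.9, 22)]
[[0.8,-12,6,0,0,0,0],[0.8,-11,7,0,0,0,0],[0.8,-11,8,0,0,0,0],[0.8,-9,10,0,0,0,0],[0.8,-8,10,0,0,0,0],[0.8,-6,12,0,0,0,0],[0.8,-5,12,0,0,0,0],[0.8,-4,12,0,0,0,0]]
[[0.8,-2,13,0,0,0,0],[0.8,-1,13,0,0,0,0],[0.8,1,14,0,0,0,0],[0.8,3,13,0,0,0,0],[0.8,4,12,0,0,0,0],[0.8,5,12,0,0,0,0],[0.8,7,11,0,0,0,0],[0.8,8,11,0,0,0,0]]
[[0.8,10,9,0,0,0,0],[0.8,10,8,0,0,0,0],[0.8,11,7,0,0,0,0],[0.8,13,5,0,0,0,0],[0.8,12,4,0,0,0,0],[0.8,13,2,0,0,0,0],[0.8,13,1,0,0,0,0],[0.8,13,-1,0,0,0,0]]
end 4.835000000000003
```

```bash
python3 -m creep '[[0.8,-12,6,0,0,0,0],[0.8,-11,7,0,0,0,0],[0.8,-11,8,0,0,0,0],[0.8,-9,10,0,0,0,0],[0.8,-8,10,0,0,0,0],[0.8,-6,12,0,0,0,0],[0.8,-5,12,0,0,0,0],[0.8,-4,12,0,0,0,0]]' | tr '\n' ' '; python3 look.py side top
python3 -m creep '[[0.8,-2,13,-1,0,0,0],[0.8,-1,13,0,0,0,0],[0.8,1,14,0,0,0,0],[0.8,3,13,0,0,0,0],[0.8,4,12,0,0,0,0],[0.8,5,12,0,0,0,0],[0.8,7,11,0,0,0,0],[0.8,8,11,0,0,0,0]]'| tr '\n' ' '; python3 look.py side top
python3 rows.py "[3.875,0.13,0.14,0.15,0.16,0.18,0.2,0.22,0.23,0.23,0.23,0.23,0.23,0.23,0.23,0.23,0.23]"
```

```text
time: 6.75 position: [0.4255, -0.103, 0.0868] ee_rot: [1.0, 0.0, 0.0, 0.001] ft_force: [-2.5, 1.0, 15.8] opening: 0.338 t 6.75 tcp ang 166.6 rad 110.0 z 86.8 F [-2.5  1.  15.8] vmax 0.31
side 6.75 [(325.2, 47), (300.7, 28)]
top 6.8 [(167.9, 55), (216.2, 5)]
time: 7.65 position: [0.4537, -0.201, 0.087] ee_rot: [1.0, 0.001, 0.002, -0.001] ft_force: [7.9, 7.6, 3.4] opening: 0.342 t 7.65 tcp ang -137.4 rad 107.1 z 87.0 F [7.9 7.6 3.4] vmax 0.28
side 7.65 [(196.0, 128), (327.1, 43)]
top 7.7 [(200.7, 62), (239.1, 0)]
[[0.8,11,10,0,0,0,0],[0.8,12,9,0,0,0,0],[0.8,14,8,0,0,0,0],[0.8,17,5,0,0,0,0],[0.8,19,4,0,0,0,0],[0.8,22,-1,0,0,0,0],[0.8,24,-5,0,0,0,0],[0.8,23,-12,0,0,0,0]]
[[0.8,19,-16,0,0,0,0],[0.8,15,-20,0,0,0,0],[0.8,11,-23,0,0,0,0],[0.8,5,-24,0,0,0,0],[0.8,-1,-26,0,0,0,0],[0.8,-7,-24,0,0,0,0],[0.8,-12,-22,0,0,0,0],[0.8,-17,-19,0,0,0,0]]
end 7.1250000000000036
```

Forces are at most about 11 N. The radial pattern says my circle centre should shift by about (+1,+2) mm, so I work that in. The slip is only about 0.5 rad/s, so the ring needs about 2.1 rad/s.

```bash
python3 rows.py "[3.875,0.14,0.16,0.18,0.2,0.22,0.22,0.22,0.22,0.22,0.22,0.22,0.22,0.22,0.22,0.22,0.22,0.22,0.22,0.22,0.22,0.22,0.22,0.22,0.22]"
```

```text
[[0.8,11,10,0,0,0,0],[0.8,15,10,0,0,0,0],[0.8,18,9,0,0,0,0],[0.8,21,6,0,0,0,0],[0.8,24,1,0,0,0,0],[0.8,24,-4,0,0,0,0],[0.8,22,-10,0,0,0,0],[0.8,20,-13,0,0,0,0]]
[[0.8,16,-18,0,0,0,0],[0.8,12,-21,0,0,0,0],[0.8,7,-23,0,0,0,0],[0.8,2,-24,0,0,0,0],[0.8,-3,-24,0,0,0,0],[0.8,-9,-23,0,0,0,0],[0.8,-13,-20,0,0,0,0],[0.8,-18,-17,0,0,0,0]]
[[0.8,-20,-13,0,0,0,0],[0.8,-23,-7,0,0,0,0],[0.8,-24,-3,0,0,0,0],[0.8,-24,3,0,0,0,0],[0.8,-23,8,0,0,0,0],[0.8,-21,12,0,0,0,0],[0.8,-17,17,0,0,0,0],[0.8,-13,20,0,0,0,0]]
end 8.954999999999998
```

```bash
python3 -m creep '[[0.8,12,9,0,0,0,0],[0.8,15,9,0,0,0,0],[0.8,18,9,0,0,0,0],[0.8,21,6,0,0,0,0],[0.8,24,1,0,0,0,0],[0.8,24,-4,0,0,0,0],[0.8,22,-10,0,0,0,0],[0.8,20,-13,0,0,0,0]]' | tail -2| tr '\n' ' '; python3 look.py side
python3 -m creep '[[0.8,16,-18,0,0,0,0],[0.8,12,-21,0,0,0,0],[0.8,7,-23,0,0,0,0],[0.8,2,-24,0,0,0,0],[0.8,-3,-24,0,0,0,0],[0.8,-9,-23,0,0,0,0],[0.8,-13,-20,0,0,0,0],[0.8,-18,-17,0,0,0,0]]' | tail -2| tr '\n' ' '; python3 look.py side
```

```text
ft_force: [-8.0, 8.3, 16.6] opening: 0.345 t 8.55 tcp ang -46.5 rad 108.0 z 86.8 F [-8.   8.3 16.6] vmax 0.37
side 8.55 [(238.0, 116), (326.4, 27)]
ft_force: [-1.0, -0.6, 9.7] opening: 0.341 t 9.40 tcp ang 52.8 rad 113.6 z 86.9 F [-1.  -0.6  9.7] vmax 0.51
side 9.4 [(321.4, 16), (292.5, 4)]
```

```bash
python3 -m creep '[[0.8,-20,-13,0,0,0,0],[0.8,-23,-7,0,0,0,0],[0.8,-24,-3,0,0,0,0],[0.8,-24,3,0,0,0,0],[0.8,-23,8,0,0,0,0],[0.8,-21,12,0,0,0,0],[0.8,-17,17,0,0,0,0],[0.8,-13,20,0,0,0,0]]' | tail -2| tr '\n' ' '; python3 look.py side top
python3 rows.py "[8.955,0.22,0.22,0.22,0.22,0.22,0.22,0.22,0.22,0.22,0.22,0.22,0.22,0.22,0.22,0.22,0.22,0.22,0.22,0.22,0.22,0.22,0.22,0.22,0.22]"
```

```text
ft_force: [2.4, -0.9, 8.4] opening: 0.343 t 10.25 tcp ang 151.9 rad 111.2 z 86.9 F [ 2.4 -0.9  8.4] vmax 0.53
side 10.25 [(12.7, 134), (314.4, 22)]
top 10.3 [(14.9, 71), (138.3, 22)]
[[0.8,-9,23,0,0,0,0],[0.8,-3,24,0,0,0,0],[0.8,2,24,0,0,0,0],[0.8,7,23,0,0,0,0],[0.8,12,21,0,0,0,0],[0.8,16,18,0,0,0,0],[0.8,20,14,0,0,0,0],[0.8,23,9,0,0,0,0]]
[[0.8,23,4,0,0,0,0],[0.8,24,-1,0,0,0,0],[0.8,24,-7,0,0,0,0],[0.8,21,-11,0,0,0,0],[0.8,18,-16,0,0,0,0],[0.8,15,-19,0,0,0,0],[0.8,10,-22,0,0,0,0],[0.8,5,-24,0,0,0,0]]
[[0.8,-1,-24,0,0,0,0],[0.8,-6,-24,0,0,0,0],[0.8,-10,-21,0,0,0,0],[0.8,-15,-19,0,0,0,0],[0.8,-19,-15,0,0,0,0],[0.8,-22,-11,0,0,0,0],[0.8,-24,-5,0,0,0,0],[0.8,-24,0,0,0,0,0]]
end 14.235000000000015
```

```bash
python3 -m creep '[[0.8,-9,23,0,0,0,0],[0.8,-3,24,0,0,0,0],[0.8,2,24,0,0,0,0],[0.8,7,23,0,0,0,0],[0.8,12,21,0,0,0,0],[0.8,16,18,0,0,0,0],[0.8,20,14,0,0,0,0],[0.8,23,9,0,0,0,0]]' | tail -2| tr '\n' ' '; python3 look.py side
python3 rows.py "[10.715,0.22,0.22,0.22,0.22,0.22,0.22,0.22,0.22]" | tail -1
```

```text
ft_force: [3.4, 9.5, 10.6] opening: 0.337 t 11.15 tcp ang -104.7 rad 106.4 z 86.9 F [ 3.4  9.5 10.6] vmax 0.6
side 11.15 [(75.9, 132), (315.0, 43)]
end 12.475000000000005
```

Deck speed is about 1.3 rad/s at a ring speed of about 2.0, so slip is about 0.7. I raise the step to 0.24 rad per row. The side camera has a small centre bias, so I correct for it.

```bash
sed -i 's/^def bar(im,c):/def bar(im,c,off=(0,0)):/; s/proj(c,G.reshape(-1,3))/proj(c,G.reshape(-1,3)+[off[0],off[1],0])/; s/bar(im,cam(n))/bar(im,cam(n),(.0016,.0026) if n=="side" else (0,0))/' look.py
python3 rows.py "[10.715,0.24,0.24,0.24,0.24,0.24,0.24,0.24,0.24,0.24,0.24,0.24,0.24,0.24,0.24,0.24,0.24,0.24,0.24,0.24,0.24,0.24,0.24,0.24,0.24]"
```

```text
[[0.8,26,4,0,0,0,0],[0.8,26,-2,0,0,0,0],[0.8,25,-8,0,0,0,0],[0.8,22,-14,0,0,0,0],[0.8,18,-19,0,0,0,0],[0.8,14,-23,0,0,0,0],[0.8,7,-25,0,0,0,0],[0.8,2,-27,0,0,0,0]]
[[0.8,-5,-25,0,0,0,0],[0.8,-11,-24,0,0,0,0],[0.8,-16,-21,0,0,0,0],[0.8,-21,-16,0,0,0,0],[0.8,-24,-11,0,0,0,0],[0.8,-26,-5,0,0,0,0],[0.8,-26,2,0,0,0,0],[0.8,-26,7,0,0,0,0]]
[[0.8,-22,14,0,0,0,0],[0.8,-19,18,0,0,0,0],[0.8,-14,23,0,0,0,0],[0.8,-8,25,0,0,0,0],[0.8,-2,26,0,0,0,0],[0.8,5,26,0,0,0,0],[0.8,10,24,0,0,0,0],[0.8,16,21,0,0,0,0]]
end 16.475
```

```bash
python3 -m creep '[[0.8,26,3,0,0,0,0],[0.8,26,-2,0,0,0,0],[0.8,25,-8,0,0,0,0],[0.8,22,-14,0,0,0,0],[0.8,18,-19,0,0,0,0],[0.8,14,-23,0,0,0,0],[0.8,7,-25,0,0,0,0],[0.8,2,-27,0,0,0,0]]' | tail -2| tr '\n' ' '; python3 look.py side
python3 -m creep '[[0.8,-5,-25,0,0,0,0],[0.8,-11,-24,0,0,0,0],[0.8,-16,-21,0,0,0,0],[0.8,-21,-16,0,0,0,0],[0.8,-24,-11,0,0,0,0],[0.8,-26,-5,0,0,0,0],[0.8,-26,2,0,0,0,0],[0.8,-26,7,0,0,0,0]]' | tail -2| tr '\n' ' '; python3 look.py side
```

```text
ft_force: [-9.5, -0.4, 16.7] opening: 0.337 t 12.00 tcp ang 6.0 rad 111.4 z 86.9 F [-9.5 -0.4 16.7] vmax 0.43
side 12.0 [(144.8, 135), (320.6, 39)]
ft_force: [2.6, -6.0, 8.8] opening: 0.339 t 12.85 tcp ang 112.8 rad 113.4 z 86.9 F [ 2.6 -6.   8.8] vmax 0.59
side 12.85 [(219.0, 130), (114.5, 24)]
```

```bash
python3 rows.py "[14.555,0.245,0.245,0.245,0.245,0.245,0.245,0.245,0.245,0.245,0.245,0.245,0.245,0.245,0.245,0.245,0.245,0.245,0.245,0.245,0.245,0.245,0.245,0.245,0.245,0.245,0.245,0.245,0.245,0.245,0.245,0.245,0.245]"
```

```text
[[0.8,-23,14,0,0,0,0],[0.8,-19,19,0,0,0,0],[0.8,-14,23,0,0,0,0],[0.8,-7,26,0,0,0,0],[0.8,-2,27,0,0,0,0],[0.8,5,26,0,0,0,0],[0.8,12,25,0,0,0,0],[0.8,17,20,0,0,0,0]]
[[0.8,21,17,0,0,0,0],[0.8,25,10,0,0,0,0],[0.8,27,4,0,0,0,0],[0.8,27,-3,0,0,0,0],[0.8,25,-8,0,0,0,0],[0.8,22,-15,0,0,0,0],[0.8,19,-20,0,0,0,0],[0.8,12,-24,0,0,0,0]]
[[0.8,7,-26,0,0,0,0],[0.8,0,-27,0,0,0,0],[0.8,-6,-26,0,0,0,0],[0.8,-13,-24,0,0,0,0],[0.8,-17,-20,0,0,0,0],[0.8,-23,-15,0,0,0,0],[0.8,-25,-9,0,0,0,0],[0.8,-27,-3,0,0,0,0]]
[[0.8,-26,4,0,0,0,0],[0.8,-25,10,0,0,0,0],[0.8,-22,15,0,0,0,0],[0.8,-17,21,0,0,0,0],[0.8,-12,24,0,0,0,0],[0.8,-6,27,0,0,0,0],[0.8,1,26,0,0,0,0],[0.8,8,26,0,0,0,0]]
end 22.39500000000002
```

```bash
python3 -m creep '[[0.8,-23,14,0,0,0,0],[0.8,-19,19,0,0,0,0],[0.8,-14,23,0,0,0,0],[0.8,-7,26,0,0,0,0],[0.8,-2,27,0,0,0,0],[0.8,5,26,0,0,0,0],[0.8,12,25,0,0,0,0],[0.8,17,20,0,0,0,0]]' | tail -2| tr '\n' ' '; python3 look.py side
python3 -m creep '[[0.8,21,17,0,0,0,0],[0.8,25,10,0,0,0,0],[0.8,27,4,0,0,0,0],[0.8,27,-3,0,0,0,0],[0.8,25,-8,0,0,0,0],[0.8,22,-15,0,0,0,0],[0.8,19,-20,0,0,0,0],[0.8,12,-24,0,0,0,0]]' | tail -2| tr '\n' ' '; python3 look.py side
```

```text
ft_force: [4.9, 5.3, 5.7] opening: 0.336 t 13.70 tcp ang -133.7 rad 106.9 z 87.0 F [4.9 5.3 5.7] vmax 0.57
side 13.7 [(319.3, 15), (292.5, 13)]
ft_force: [-6.4, 2.8, 14.0] opening: 0.332 t 14.55 tcp ang -19.0 rad 109.6 z 87.0 F [-6.4  2.8 14. ] vmax 0.42
side 14.55 [(16.1, 136), (284.7, 26)]
```

```bash
python3 -m creep '[[0.8,7,-26,0,0,0,0],[0.8,0,-27,0,0,0,0],[0.8,-6,-26,0,0,0,0],[0.8,-13,-24,0,0,0,0],[0.8,-17,-20,0,0,0,0],[0.8,-23,-15,0,0,0,0],[0.8,-25,-9,0,0,0,0],[0.8,-27,-3,0,0,0,0]]' 60 | tail -2| tr '\n' ' '; python3 look.py side
python3 -m creep '[[0.8,-26,4,0,0,0,0],[0.8,-25,10,0,0,0,0],[0.8,-22,15,0,0,0,0],[0.8,-17,21,0,0,0,0],[0.8,-12,24,0,0,0,0],[0.8,-6,27,0,0,0,0],[0.8,1,26,0,0,0,0],[0.8,8,26,0,0,0,0]]' | tail -2| tr '\n' ' '; python3 look.py side
python3 rows.py "[22.395,0.245,0.245,0.245,0.245,0.245,0.245,0.245,0.245,0.245,0.245,0.245,0.245,0.245,0.245,0.245,0.245,0.245,0.245,0.245,0.245,0.245,0.245,0.245,0.245,0.245,0.245,0.245,0.245,0.245,0.245,0.245,0.245]"
```

```text
ft_force: [-0.5, -4.6, 10.2] opening: 0.342 t 15.40 tcp ang 90.5 rad 114.0 z 87.0 F [-0.5 -4.6 10.2] vmax 0.66
side 15.4 [(290.3, 38), (68.0, 36)]
ft_force: [6.2, 3.5, 3.6] opening: 0.336 t 16.25 tcp ang -157.5 rad 108.0 z 87.0 F [6.2 3.5 3.6] vmax 0.48
side 16.25 [(163.1, 139), (321.9, 45)]
[[0.8,13,23,0,0,0,0],[0.8,19,20,0,0,0,0],[0.8,23,14,0,0,0,0],[0.8,26,8,0,0,0,0],[0.8,26,2,0,0,0,0],[0.8,27,-5,0,0,0,0],[0.8,24,-11,0,0,0,0],[0.8,21,-17,0,0,0,0]]
[[0.8,17,-21,0,0,0,0],[0.8,10,-25,0,0,0,0],[0.8,5,-26,0,0,0,0],[0.8,-2,-27,0,0,0,0],[0.8,-9,-26,0,0,0,0],[0.8,-14,-22,0,0,0,0],[0.8,-20,-19,0,0,0,0],[0.8,-23,-13,0,0,0,0]]
[[0.8,-26,-7,0,0,0,0],[0.8,-27,0,0,0,0,0],[0.8,-26,6,0,0,0,0],[0.8,-24,12,0,0,0,0],[0.8,-21,17,0,0,0,0],[0.8,-15,22,0,0,0,0],[0.8,-10,25,0,0,0,0],[0.8,-3,27,0,0,0,0]]
[[0.8,3,27,0,0,0,0],[0.8,10,25,0,0,0,0],[0.8,15,22,0,0,0,0],[0.8,21,17,0,0,0,0],[0.8,24,13,0,0,0,0],[0.8,26,5,0,0,0,0],[0.8,27,0,0,0,0,0],[0.8,26,-7,0,0,0,0]]
end 30.23500000000003
```

Averaged over 3.4 s the deck turned at 1.56 rad/s (14.9 rpm). I hold this ring speed.

```bash
python3 -m creep '[[0.8,13,23,0,0,0,0],[0.8,19,20,0,0,0,0],[0.8,23,14,0,0,0,0],[0.8,26,8,0,0,0,0],[0.8,26,2,0,0,0,0],[0.8,27,-5,0,0,0,0],[0.8,24,-11,0,0,0,0],[0.8,21,-17,0,0,0,0]]' | tail -2| tr '\n' ' '; python3 look.py side
python3 -m creep '[[0.8,17,-21,0,0,0,0],[0.8,10,-25,0,0,0,0],[0.8,5,-26,0,0,0,0],[0.8,-2,-27,0,0,0,0],[0.8,-9,-26,0,0,0,0],[0.8,-14,-22,0,0,0,0],[0.8,-20,-19,0,0,0,0],[0.8,-23,-13,0,0,0,0]]' | tail -2| tr '\n' ' '; python3 look.py top
```

```text
ft_force: [-5.9, 4.4, 13.9] opening: 0.332 t 17.10 tcp ang -42.4 rad 108.2 z 87.0 F [-5.9  4.4 13.9] vmax 0.42
side 17.1 [(242.6, 129), (324.1, 27)]
ft_force: [-2.5, -3.7, 12.2] opening: 0.334 t 17.95 tcp ang 67.9 rad 114.0 z 87.0 F [-2.5 -3.7 12.2] vmax 0.61
top 17.95 [(321.1, 69), (4.4, 7)]
```

```bash
python3 -m creep '[[0.8,-26,-7,0,0,0,0],[0.8,-27,0,0,0,0,0],[0.8,-26,6,0,0,0,0],[0.8,-24,12,0,0,0,0],[0.8,-21,17,0,0,0,0],[0.8,-15,22,0,0,0,0],[0.8,-10,25,0,0,0,0],[0.8,-3,27,0,0,0,0]]' | tail -2| tr '\n' ' '; python3 look.py side
python3 -m creep '[[0.8,3,27,0,0,0,0],[0.8,10,25,0,0,0,0],[0.8,15,22,0,0,0,0],[0.8,21,17,0,0,0,0],[0.8,24,13,0,0,0,0],[0.8,26,5,0,0,0,0],[0.8,27,0,0,0,0,0],[0.8,26,-7,0,0,0,0]]' | tail -2| tr '\n' ' '; python3 look.py side
python3 rows.py "[30.235,0.23,0.21,0.19,0.17,0.15,0.13,0.12,0.12,0.12,0.12,0.12,0.12,0.12,0.12,0.12,0.12,0.12,0.12,0.12,0.12,0.12,0.12,0.12,0.12]"
```

```text
ft_force: [5.9, 0.5, 3.2] opening: 0.335 t 18.80 tcp ang 178.8 rad 109.4 z 87.0 F [5.9 0.5 3.2] vmax 0.64
side 18.8 [(38.2, 135), (285.9, 29)]
ft_force: [-4.3, 8.6, 15.3] opening: 0.333 t 19.65 tcp ang -65.6 rad 107.1 z 86.9 F [-4.3  8.6 15.3] vmax 0.54
side 19.65 [(112.7, 124), (316.0, 40)]
[[0.8,22,-12,0,0,0,0],[0.8,17,-16,0,0,0,0],[0.8,13,-16,0,0,0,0],[0.8,8,-17,0,0,0,0],[0.8,5,-16,0,0,0,0],[0.8,2,-14,0,0,0,0],[0.8,1,-13,0,0,0,0],[0.8,-1,-13,0,0,0,0]]
[[0.8,-3,-13,0,0,0,0],[0.8,-4,-13,0,0,0,0],[0.8,-5,-12,0,0,0,0],[0.8,-7,-11,0,0,0,0],[0.8,-9,-10,0,0,0,0],[0.8,-9,-9,0,0,0,0],[0.8,-11,-8,0,0,0,0],[0.8,-11,-7,0,0,0,0]]
[[0.8,-12,-5,0,0,0,0],[0.8,-13,-4,0,0,0,0],[0.8,-13,-2,0,0,0,0],[0.8,-13,-1,0,0,0,0],[0.8,-13,1,0,0,0,0],[0.8,-13,2,0,0,0,0],[0.8,-13,4,0,0,0,0],[0.8,-12,6,0,0,0,0]]
end 33.47499999999997
```

The deck has averaged 15.0 rpm from t ≈ 12.4 to 19.7. The 0.05 s camera holds do ripple the speed slightly, so I add a stretch without looks for margin (27 rows per turn, 2.33 rad/s).

```bash
python3 rows.py "[$(python3 -c "print(','.join(['30.235']+['%.5f'%(6.2831853/27)]*27))")]"
```

```text
[[0.8,22,-13,0,0,0,0],[0.8,19,-17,0,0,0,0],[0.8,14,-21,0,0,0,0],[0.8,10,-24,0,0,0,0],[0.8,3,-25,0,0,0,0],[0.8,-3,-26,0,0,0,0],[0.8,-8,-24,0,0,0,0],[0.8,-14,-21,0,0,0,0]]
[[0.8,-18,-18,0,0,0,0],[0.8,-22,-13,0,0,0,0],[0.8,-24,-8,0,0,0,0],[0.8,-25,-2,0,0,0,0],[0.8,-26,4,0,0,0,0],[0.8,-23,10,0,0,0,0],[0.8,-21,15,0,0,0,0],[0.8,-17,19,0,0,0,0]]
[[0.8,-12,23,0,0,0,0],[0.8,-6,24,0,0,0,0],[0.8,0,26,0,0,0,0],[0.8,5,25,0,0,0,0],[0.8,11,23,0,0,0,0],[0.8,16,20,0,0,0,0],[0.8,20,15,0,0,0,0],[0.8,24,11,0,0,0,0]]
[[0.8,25,5,0,0,0,0],[0.8,25,-1,0,0,0,0],[0.8,25,-7,0,0,0,0]]
end 36.518169999999955
```

```bash
python3 -m creep '[[0.8,22,-13,0,0,0,0],[0.8,19,-17,0,0,0,0],[0.8,14,-21,0,0,0,0],[0.8,10,-24,0,0,0,0],[0.8,3,-25,0,0,0,0],[0.8,-3,-26,0,0,0,0],[0.8,-8,-24,0,0,0,0],[0.8,-14,-21,0,0,0,0]]' | grep ft
python3 -m creep '[[0.8,-18,-18,0,0,0,0],[0.8,-22,-13,0,0,0,0],[0.8,-24,-8,0,0,0,0],[0.8,-25,-2,0,0,0,0],[0.8,-26,4,0,0,0,0],[0.8,-23,10,0,0,0,0],[0.8,-21,15,0,0,0,0],[0.8,-17,19,0,0,0,0]]' | grep ft
python3 -m creep '[[0.8,-12,23,0,0,0,0],[0.8,-6,24,0,0,0,0],[0.8,0,26,0,0,0,0],[0.8,5,25,0,0,0,0],[0.8,11,23,0,0,0,0],[0.8,16,20,0,0,0,0],[0.8,20,15,0,0,0,0],[0.8,24,11,0,0,0,0]]' | grep ft
python3 -m creep '[[0.8,25,5,0,0,0,0],[0.8,25,-1,0,0,0,0],[0.8,25,-7,0,0,0,0],[0.8,22,-13,0,0,0,0],[0.8,19,-17,0,0,0,0],[0.8,14,-21,0,0,0,0],[0.8,10,-24,0,0,0,0],[0.8,3,-25,0,0,0,0]]' | grep -v ee; python3 look.py side
```

```text
ft_force: [-2.6, -1.9, 10.9]
ft_force: [3.8, -3.1, 6.8]
ft_force: [2.4, 9.1, 11.2]
time: 22.9
position: [0.6435, -0.1264, 0.087]
ft_force: [-7.0, 0.7, 14.3]
opening: 0.339
t 22.90 tcp ang 1.1 rad 111.0 z 87.0 F [-7.   0.7 14.3] vmax 0.4
side 22.9 [(49.1, 138), (311.4, 32)]
```

```bash
python3 rows.py "[37.682,0.233,0.233,0.233,0.233,0.233,0.233,0.233,0.233,0.23,0.21,0.19,0.17,0.15,0.13,0.12,0.12,0.12,0.12,0.12,0.12,0.12,0.12,0.12,0.12,0.12,0.12,0.12,0.12,0.12,0.12,0.12,0.12]"
```

```text
[[0.8,-3,-26,0,0,0,0],[0.8,-8,-24,0,0,0,0],[0.8,-14,-21,0,0,0,0],[0.8,-18,-18,0,0,0,0],[0.8,-22,-13,0,0,0,0],[0.8,-24,-8,0,0,0,0],[0.8,-26,-2,0,0,0,0],[0.8,-25,4,0,0,0,0]]
[[0.8,-23,10,0,0,0,0],[0.8,-19,13,0,0,0,0],[0.8,-15,15,0,0,0,0],[0.8,-10,16,0,0,0,0],[0.8,-7,15,0,0,0,0],[0.8,-3,14,0,0,0,0],[0.8,-3,13,0,0,0,0],[0.8,0,13,0,0,0,0]]
[[0.8,1,13,0,0,0,0],[0.8,3,13,0,0,0,0],[0.8,4,12,0,0,0,0],[0.8,6,12,0,0,0,0],[0.8,7,11,0,0,0,0],[0.8,8,11,0,0,0,0],[0.8,10,9,0,0,0,0],[0.8,10,8,0,0,0,0]]
[[0.8,12,6,0,0,0,0],[0.8,12,5,0,0,0,0],[0.8,12,4,0,0,0,0],[0.8,13,2,0,0,0,0],[0.8,14,1,0,0,0,0],[0.8,13,-1,0,0,0,0],[0.8,13,-3,0,0,0,0],[0.8,12,-4,0,0,0,0]]
end 42.78599999999993
```

```bash
python3 -m creep '[[0.8,-3,-26,0,0,0,0],[0.8,-8,-24,0,0,0,0],[0.8,-14,-21,0,0,0,0],[0.8,-18,-18,0,0,0,0],[0.8,-22,-13,0,0,0,0],[0.8,-24,-8,0,0,0,0],[0.8,-26,-2,0,0,0,0],[0.8,-25,4,0,0,0,0]]' | grep ft
python3 -m creep '[[0.8,-23,10,0,0,0,0],[0.8,-19,13,0,0,0,0],[0.8,-15,15,0,0,0,0],[0.8,-10,16,0,0,0,0],[0.8,-7,15,0,0,0,0],[0.8,-3,14,0,0,0,0],[0.8,-3,13,0,0,0,0],[0.8,0,13,0,0,0,0]]' | grep ft;  python3 look.py side
python3 -m creep '[[0.8,1,13,0,0,0,0],[0.8,3,13,0,0,0,0],[0.8,4,12,0,0,0,0],[0.8,6,12,0,0,0,0],[0.8,7,11,0,0,0,0],[0.8,8,11,0,0,0,0],[0.8,10,9,0,0,0,0],[0.8,10,8,0,0,0,0]]' | grep ft;  python3 look.py side
```

```text
ft_force: [1.3, -3.7, 9.3]
ft_force: [-0.9, -0.3, 11.1]
t 24.55 tcp ang -179.5 rad 109.1 z 87.0 F [-0.9 -0.3 11.1] vmax 0.29
side 24.55 [(178.9, 140), (323.2, 44)]
ft_force: [1.6, 4.2, 7.6]
t 25.40 tcp ang -123.3 rad 106.5 z 87.0 F [1.6 4.2 7.6] vmax 0.3
side 25.4 [(213.9, 134), (324.3, 36)]
```

```bash
python3 rows.py "[41.826,0.14,0.15,0.15,0.15,0.15,0.15,0.15,0.15,0.15,0.15,0.15,0.15,0.15,0.14,0.13,0.12,0.12,0.12,0.12,0.12,0.12,0.12,0.12,0.12]"
```

```text
[[0.8,14,7,0,0,0,0],[0.8,15,6,0,0,0,0],[0.8,16,4,0,0,0,0],[0.8,16,1,0,0,0,0],[0.8,17,-1,0,0,0,0],[0.8,16,-4,0,0,0,0],[0.8,15,-6,0,0,0,0],[0.8,15,-8,0,0,0,0]]
[[0.8,12,-11,0,0,0,0],[0.8,11,-12,0,0,0,0],[0.8,10,-14,0,0,0,0],[0.8,7,-15,0,0,0,0],[0.8,4,-15,0,0,0,0],[0.8,3,-16,0,0,0,0],[0.8,0,-14,0,0,0,0],[0.8,-2,-13,0,0,0,0]]
[[0.8,-3,-13,0,0,0,0],[0.8,-4,-12,0,0,0,0],[0.8,-6,-12,0,0,0,0],[0.8,-8,-11,0,0,0,0],[0.8,-8,-10,0,0,0,0],[0.8,-10,-9,0,0,0,0],[0.8,-11,-7,0,0,0,0],[0.8,-11,-7,0,0,0,0]]
end 45.115999999999964
```

```bash
python3 -m creep '[[0.8,14,7,0,0,0,0],[0.8,15,6,0,0,0,0],[0.8,16,4,0,0,0,0],[0.8,16,1,0,0,0,0],[0.8,17,-1,0,0,0,0],[0.8,16,-4,0,0,0,0],[0.8,15,-6,0,0,0,0],[0.8,15,-8,0,0,0,0]]' | grep ft;  python3 look.py side
python3 -m creep '[[0.8,12,-11,0,0,0,0],[0.8,11,-12,0,0,0,0],[0.8,10,-14,0,0,0,0],[0.8,7,-15,0,0,0,0],[0.8,4,-15,0,0,0,0],[0.8,3,-16,0,0,0,0],[0.8,0,-14,0,0,0,0],[0.8,-2,-13,0,0,0,0]]' | grep ft;  python3 look.py side
```

```text
ft_force: [-4.5, 6.4, 13.8]
t 26.25 tcp ang -53.3 rad 107.6 z 87.0 F [-4.5  6.4 13.8] vmax 0.29
side 26.25 [(247.0, 129), (324.0, 25)]
ft_force: [-2.7, 0.3, 8.8]
t 27.10 tcp ang 11.7 rad 111.5 z 87.1 F [-2.7  0.3  8.8] vmax 0.2
side 27.1 [(284.0, 117), (321.2, 17)]
```

```bash
python3 -m creep '[[0.8,-3,-13,0,0,0,0],[0.8,-4,-12,0,0,0,0],[0.8,-6,-12,0,0,0,0],[0.8,-8,-11,0,0,0,0],[0.8,-8,-10,0,0,0,0],[0.8,-10,-9,0,0,0,0],[0.8,-11,-7,0,0,0,0],[0.8,-11,-7,0,0,0,0]]' | grep ft;  python3 look.py top
python3 rows.py "[45.116,0.12,0.12,0.12,0.12,0.12,0.11,0.10,0.10]"; python3 rows.py "[45.116,0.11,0.1,0.10,0.1,0.1,0.09,0.08,0.05]"
```

```text
ft_force: [-0.1, -2.5, 9.9]
t 27.95 tcp ang 64.9 rad 113.9 z 87.0 F [-0.1 -2.5  9.9] vmax 0.29
top 27.95 [(311.2, 64), (356.9, 5)]
[[0.8,-13,-5,0,0,0,0],[0.8,-12,-3,0,0,0,0],[0.8,-14,-2,0,0,0,0],[0.8,-13,0,0,0,0,0],[0.8,-13,1,0,0,0,0],[0.8,-12,3,0,0,0,0],[0.8,-10,4,0,0,0,0],[0.8,-10,4,0,0,0,0]]
end 46.02599999999999
[[0.8,-12,-4,0,0,0,0],[0.8,-10,-3,0,0,0,0],[0.8,-11,-2,0,0,0,0],[0.8,-11,-1,0,0,0,0],[0.8,-11,0,0,0,0,0],[0.8,-10,1,0,0,0,0],[0.8,-8,2,0,0,0,0],[0.8,-6,2,0,0,0,0]]
end 45.846000000000004
```

```bash
python3 -m creep '[[0.8,-13,-5,0,0,0,0],[0.8,-12,-3,0,0,0,0],[0.8,-14,-2,0,0,0,0],[0.8,-13,0,0,0,0,0],[0.8,-13,1,0,0,0,0],[0.8,-12,3,0,0,0,0],[0.8,-10,4,0,0,0,0]]' | grep ft;  python3 look.py top side
python3 - <<'E'
from h import *
im=cams.get_image("top"); save("t5.png",im); save("t5c.png",cv2.resize(im[130:260,320:460],None,fx=5,fy=5,interpolation=cv2.INTER_CUBIC))
E
python3 rows.py "[45.926,0.10,0.09,0.09,0.09,0.08,0.08,0.07,0.04]"
```

```text
ft_force: [-1.6, 3.5, 10.6]
t 28.70 tcp ang 110.2 rad 113.2 z 87.0 F [-1.6  3.5 10.6] vmax 0.23
top 28.7 [(333.9, 69), (190.5, 9)]
side 28.75 [(111.5, 27), (92.2, 4)]
[[0.8,-10,4,0,0,0,0],[0.8,-9,5,0,0,0,0],[0.8,-8,6,0,0,0,0],[0.8,-7,6,0,0,0,0],[0.8,-7,6,0,0,0,0],[0.8,-5,7,0,0,0,0],[0.8,-5,6,0,0,0,0],[0.8,-2,4,0,0,0,0]]
end 46.56600000000001
```

View pics/t5c.png

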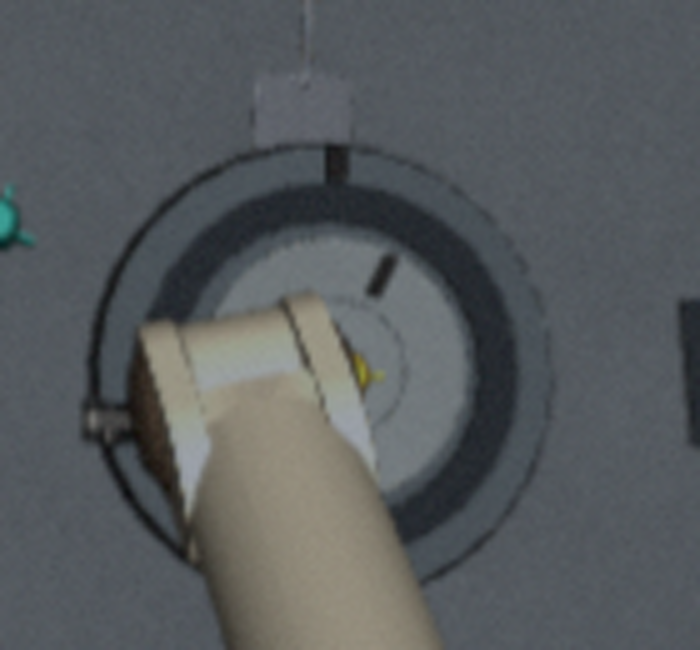

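```bash
python3 rows.py "[45.926,0.10,0.10,0.1,0.1,0.1,0.1,0.1,0.1,0.09,0.08,0.07,0.05,0.03]"
```

```text
[[0.8,-10,4,0,0,0,0],[0.8,-10,6,0,0,0,0],[0.8,-9,6,0,0,0,0],[0.8,-8,7,0,0,0,0],[0.8,-7,8,0,0,0,0],[0.8,-7,9,0,0,0,0],[0.8,-6,9,0,0,0,0],[0.8,-4,10,0,0,0,0]]
[[0.8,-4,10,0,0,0,0],[0.8,-2,8,0,0,0,0],[0.8,-2,8,0,0,0,0],[0.8,0,5,0,0,0,0],[0.8,-1,3,0,0,0,0]]
end 47.046000000000014
```

```bash
python3 -m creep '[[0.8,-10,4,0,0,0,0],[0.8,-10,6,0,0,0,0],[0.8,-9,6,0,0,0,0],[0.8,-8,7,0,0,0,0],[0.8,-7,8,0,0,0,0],[0.8,-7,9,0,0,0,0],[0.8,-6,9,0,0,0,0],[0.8,-4,10,0,0,0,0]]' | grep ft;  python3 look.py top
```

```text
ft_force: [-4.4, 1.9, 16.8]
t 29.65 tcp ang 155.4 rad 110.8 z 86.9 F [-4.4  1.9 16.8] vmax 0.26
top 29.65 [(351.1, 71), (143.0, 41)]
```

```bash
python3 -m creep '[[0.8,-4,10,0,0,0,0],[0.8,-2,8,0,0,0,0],[0.8,-2,8,0,0,0,0],[0.8,0,5,0,0,0,0],[0.8,-1,3,0,0,0,0],[0.8,0,0,0,0,0,0],[0.8,0,0,0,0,0,0],[0.8,0,0,0,0,0,0]]' | grep ft;  python3 look.py top side
python3 - <<'E'
from h import *
im=cams.get_image("top"); save("t6.png",im); a=cv2.resize(im[140:240,330:440],None,fx=5,fy=5,interpolation=cv2.INTER_CUBIC)
im=cams.get_image("wrist"); save("w6.png",im); b=cv2.resize(im,(550,344)) ; save("m6.png",np.vstack([a[:256],b]))
E
```

```text
ft_force: [-1.9, -0.2, 12.6]
t 30.50 tcp ang 173.9 rad 109.6 z 86.9 F [-1.9 -0.2 12.6] vmax 0.0
top 30.5 [(359.0, 74), (184.1, 58)]
side 30.55 [(359.1, 138), (285.6, 23)]
```

View pics/m6.png

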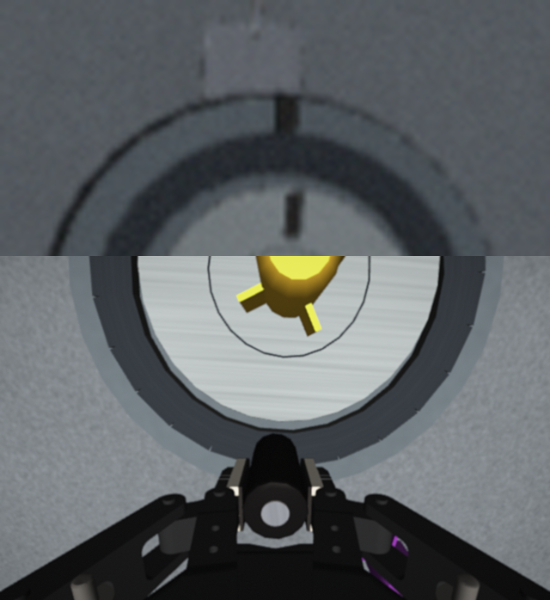

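Both cameras put the bar at 359.0° with the deck at rest. I release the knob, rise, and move over to compare bar and pointer in one wrist view.

```bash
python3 -m creep '[[0.4,0,0,0,0,0,0],[0.3,0,0,0,0,0,0],[0.3,0,0,0,0,0,0],[0.3,0,0,-30,0,0,0],[0.3,0,0,-45,0,0,0],[0.3,0,0,-45,0,0,0],[0.3,0,0,-40,0,0,0],[0.3,0,0,-20,0,0,0]]' | grep -v ee
python3 -m creep '[[0.3,30,0,0,0,0,0],[0.3,40,0,0,0,0,0],[0.3,40,0,0,0,0,0],[0.3,30,0,0,0,0,0],[0.3,20,0,0,0,0,0],[0.3,0,0,0,0,0,0],[0.3,0,0,0,0,0,0]]' | grep -v ee
python3 look.py top
python3 - <<'E'
from h import *
im=cams.get_image("wrist"); save("w7.png",im); im=cams.get_image("side"); save("s7.png",im)
E
```

```text
time: 31.5
position: [0.4249, -0.1163, 0.2696]
ft_force: [0.9, -1.0, -0.2]
opening: 0.699
time: 32.2
position: [0.5828, -0.1159, 0.2652]
ft_force: [-0.1, 0.7, -0.0]
opening: 0.699
t 32.20 tcp ang 14.1 rad 51.8 z 265.2 F [-0.1  0.7 -0. ] vmax 0.03
top 32.2 [(354.6, 21), (322.6, 8)]
```

View pics/w7.png

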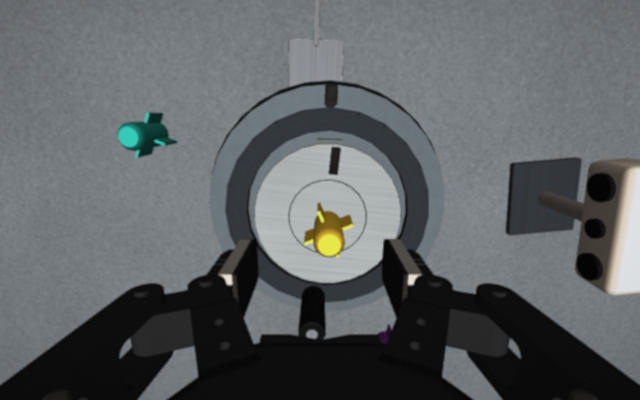

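Run:
```python
from h import *
from scipy.optimize import least_squares
c=cam("wrist"); im=cv2.imread("pics/w7.png"); g=cv2.cvtColor(im,cv2.COLOR_BGR2GRAY)
m=(g>135).astype(np.uint8); m[:,:235]=0; m[:,420:]=0; m[:138]=0; m[300:]=0
k=max(cv2.findContours(m,cv2.RETR_EXTERNAL,cv2.CHAIN_APPROX_NONE)[0],key=cv2.contourArea)[:,0]
k=k[(k[:,1]<240)]; p=unproj(c,k,.064)[:,:2]
q=least_squares(lambda v:np.hypot(*(p-v[:2]).T)-v[2],[.53,-.13,.085],loss="soft_l1",f_scale=.0007).x
def blob(y0,y1,x0,x1,z,t):
    s=(g[y0:y1,x0:x1]<t).astype(np.uint8); n,l,st,ce=cv2.connectedComponentsWithStats(s); i=1+st[1:,4].argmax(); P=unproj(c,ce[i]+[x0,y0],z)[0,:2]
    print(st[i],(ce[i]+[x0,y0]).round(1),P.round(4)); return P
b=blob(144,180,322,348,.07,80); a=blob(82,108,320,342,.044,55)
for C in (q[:2],np.array([.5325,-.1285])):
    f=lambda P:np.degrees(np.arctan2(*(P-C)[::-1])); print("C",C.round(4),"bar",f(b).round(2),"ptr",f(a).round(2),"|ptr|",np.hypot(*(a-C)).round(3),"|bar|",np.hypot(*(b-C)).round(3),"Rfit",q[2])
v=p-q[:2]; print("resid mm",(1e3*np.abs(np.hypot(*v.T)-q[2])).mean())
for t,z in (("nib",.07),("stop_mark",.07)):
    for d in cams.place_of("wrist",t)[:1]: print(t,d["p"],d["location"],unproj(c,d["location"],z)[0].round(4))
```

```text
[  7   4  11  26 210] [334.2 160.4] [ 0.5995 -0.1327]
[  0   0  22  26 307] [330.7  93.1] [ 0.6707 -0.1293]
C [ 0.5329 -0.1255] bar -6.18 ptr -1.58 |ptr| 0.138 |bar| 0.067 Rfit 0.08381980323758731
C [ 0.5325 -0.1285] bar -3.58 ptr -0.32 |ptr| 0.138 |bar| 0.067 Rfit 0.08381980323758731
resid mm 0.5987791016175036
nib 0.88 [333.0, 162.2] [ 0.5975 -0.1314  0.07  ]
stop_mark 0.7 [326.7, 162.7] [ 0.597  -0.1246  0.07  ]
```

Run:
```python
from look import *
ld=lambda f:cv2.imread('pics/%s.png'%f)[...,::-1].copy()
print("side after",bar(ld("s7"),cam("side"),(.0016,.0026)))
c=cam("wrist"); g=cv2.cvtColor(ld("w7"),cv2.COLOR_RGB2GRAY)
def ax(y0,y1,x0,x1,z,t):
    s=(g[y0:y1,x0:x1]<t).astype(np.uint8); n,l,st,ce=cv2.connectedComponentsWithStats(s); i=1+st[1:,4].argmax(); yy,xx=np.where(l==i)
    P=unproj(c,np.c_[xx+x0,yy+y0],z)[:,:2]; w,v=np.linalg.eigh(np.cov((P-P.mean(0)).T)); u=v[:,1]*np.sign(v[0,1]); print(np.degrees(np.arctan2(u[1],u[0])).round(1),np.sqrt(w*12).round(4),P.mean(0).round(4))
ax(144,180,322,348,.07,80); ax(86,106,320,342,.044,55); ax(86,104,322,340,.044,45)
im=ld("w7"); save("w7c.png",cv2.resize(im[70:260,230:430],None,fx=4,fy=4,interpolation=cv2.INTER_CUBIC)[:600])
```

```text
side after [(356.8, 135), (284.9, 20)]
-6.7 [0.0087 0.0283] [ 0.6    -0.1328]
-3.6 [0.0125 0.0208] [ 0.6688 -0.1293]
-2.0 [0.012  0.0189] [ 0.67   -0.1296]
```

View pics/w7c.png

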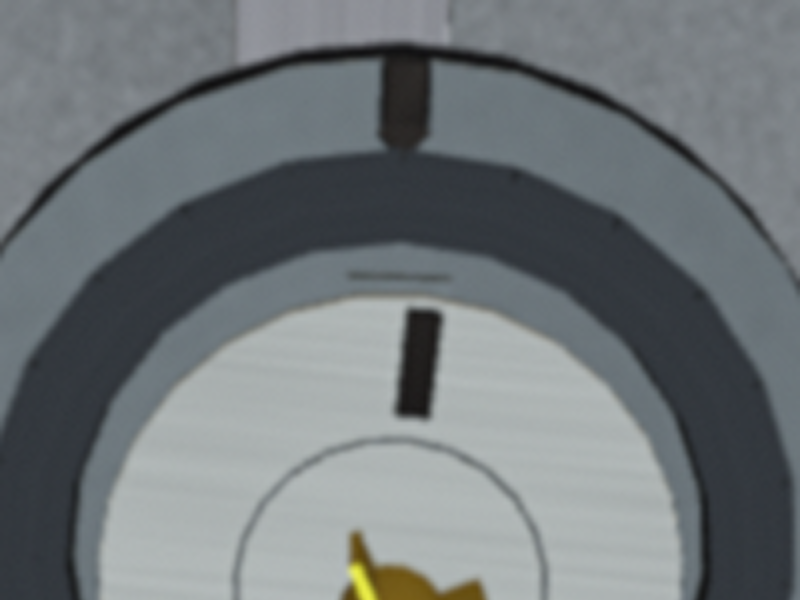

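The views agree that the bar sits about 4.6° clockwise of the pointer line. About 2.3° of that came from the release, because opening the jaws fast flung the ring. I'll regrip, nudge the deck anticlockwise and release gradually. First I locate the knob.

Run:
```python
from h import *
c=cam("wrist"); s=r.sense(); k=unproj(c,[312,333],.127)[0]; print(s["time"],s["position"],k.round(4), "move mm",(1e3*(k-s["position"])).round(1))
C=np.array([.5335,-.1265]); d=k[:2]-C; print(np.degrees(np.arctan2(d[1],d[0])),np.hypot(*d))
```

```text
32.45 [ 0.58291211 -0.11632904  0.26659841] [ 0.4251 -0.1087  0.127 ] move mm [-157.9    7.6 -139.6]
170.69372601132838 0.1098893061055368
```

```bash
python3 -m creep '[[0.3,-40,-2,0,0,0,0],[0.3,-45,-2,0,0,0,0],[0.3,-40,-2,0,0,0,0],[0.3,-25,-2,20,0,0,0],[0.3,-8,0,40,0,0,0],[0.3,0,0,45,0,0,0],[0.3,0,0,45,0,0,0],[0.3,0,0,30,0,0,0]]' 40 | grep -v ee
python3 -m creep '[[0.4,0,0,0,0,0,0],[0.5,0,0,0,0,0,0],[0.6,0,0,0,0,0,0],[0.65,0,0,0,0,0,0],[0.7,0,0,0,0,0,0],[0.8,0,0,0,0,0,0]]' | grep -v ee; python3 look.py side top
python3 rows.py "[2.985,0.04,0.08,0.10,0.1,0.1,0.1,0.08,0.04]"
```

```text
time: 33.25
position: [0.424, -0.1081, 0.0845]
ft_force: [-0.5, -0.4, 0.4]
opening: 0.699
time: 33.85
position: [0.4275, -0.1086, 0.0884]
ft_force: [-1.1, -0.5, 7.0]
opening: 0.343
t 33.85 tcp ang 169.3 rad 106.8 z 88.4 F [-1.1 -0.5  7. ] vmax 0.0
side 33.85 [(357.1, 137), (284.9, 20)]
top 33.9 [(356.9, 71), (173.2, 70)]
[[0.8,0,4,0,0,0,0],[0.8,-1,9,0,0,0,0],[0.8,0,11,0,0,0,0],[0.8,1,11,0,0,0,0],[0.8,3,11,0,0,0,0],[0.8,3,10,0,0,0,0],[0.8,4,8,0,0,0,0],[0.8,2,4,0,0,0,0]]
end 3.6250000000000004
```

```bash
python3 -m creep '[[0.8,0,4,0,0,0,0],[0.8,-1,9,0,0,0,0],[0.8,0,11,0,0,0,0],[0.8,1,11,0,0,0,0],[0.8,3,11,0,0,0,0],[0.8,3,10,0,0,0,0],[0.8,4,8,0,0,0,0],[0.8,2,4,0,0,0,0]]' | grep ft
python3 -m creep '[[0.8,0,0,0,0,0,0],[0.8,0,0,0,0,0,0],[0.8,0,0,0,0,0,0]]' | grep ft; python3 look.py side top
```

```text
ft_force: [-0.0, -0.5, 8.6]
ft_force: [-1.2, -1.2, 8.7]
t 35.05 tcp ang -152.3 rad 104.9 z 88.4 F [-1.2 -1.2  8.7] vmax 0.0
side 35.05 [(11.8, 135), (285.1, 25)]
top 35.1 [(11.2, 73), (274.1, 1)]
```

```bash
python3 rows.py "[3.625,-0.04,-0.08,-0.1,-0.1,-0.09,-0.07,-0.04]"
```

```text
[[0.8,-2,-4,0,0,0,0],[0.8,-4,-8,0,0,0,0],[0.8,-3,-10,0,0,0,0],[0.8,-3,-11,0,0,0,0],[0.8,-1,-10,0,0,0,0],[0.8,0,-8,0,0,0,0],[0.8,0,-4,0,0,0,0]]
end 3.105
```

```bash
python3 -m creep '[[0.8,-2,-4,0,0,0,0],[0.8,-4,-8,0,0,0,0],[0.8,-3,-10,0,0,0,0],[0.8,-3,-11,0,0,0,0],[0.8,-1,-10,0,0,0,0],[0.8,0,-8,0,0,0,0],[0.8,0,-4,0,0,0,0],[0.8,0,0,0,0,0,0]]' | grep ft
python3 -m creep '[[0.8,0,0,0,0,0,0],[0.8,0,0,0,0,0,0],[0.8,0,0,0,0,0,0]]' | grep ft; python3 look.py side top
```

```text
ft_force: [-2.4, 0.1, 10.9]
ft_force: [-1.5, 0.1, 10.9]
t 36.25 tcp ang 176.4 rad 106.3 z 88.4 F [-1.5  0.1 10.9] vmax 0.0
side 36.25 [(-0.1, 135), (285.5, 21)]
top 36.3 [(-0.2, 71), (189.0, 43)]
```

```bash
python3 -m creep '[[0.8,0,4,0,0,0,0],[0.8,0,9,0,0,0,0],[0.8,0,7,0,0,0,0],[0.8,1,3,0,0,0,0],[0.8,0,0,0,0,0,0],[0.8,0,0,0,0,0,0],[0.8,0,0,0,0,0,0]]' 20 | grep ft
python3 look.py side top
python3 -m creep '[[0.65,0,0,0,0,0,0],[0.64,0,0,0,0,0,0],[0.63,0,0,0,0,0,0],[0.62,0,0,0,0,0,0],[0.61,0,0,0,0,0,0],[0.6,0,0,0,0,0,0],[0.59,0,0,0,0,0,0],[0.58,0,0,0,0,0,0]]' | grep -v ee
python3 look.py side top
```

```text
ft_force: [0.5, -0.5, 8.7]
t 37.05 tcp ang -171.1 rad 105.6 z 88.4 F [ 0.5 -0.5  8.7] vmax 0.0
side 37.05 [(4.8, 137), (229.4, 28)]
top 37.1 [(4.1, 75), (218.6, 22)]
time: 37.95
position: [0.4256, -0.144, 0.0862]
ft_force: [0.3, 0.3, -0.1]
opening: 0.418
t 37.95 tcp ang -171.8 rad 108.0 z 86.2 F [ 0.3  0.3 -0.1] vmax 0.0
side 37.95 [(3.9, 139), (225.3, 22)]
top 38.0 [(3.9, 75), (217.8, 26)]
```

```bash
python3 -m creep '[[0.56,0,0,0,0,0,0],[0.5,0,0,-20,0,0,0],[0.4,0,0,-40,0,0,0],[0.3,0,0,-45,0,0,0],[0.3,20,0,-45,0,0,0],[0.3,40,-4,-30,0,0,0],[0.3,45,-4,0,0,0,0],[0.3,40,-4,0,0,0,0]]' | grep -v ee
python3 -m creep '[[0.3,15,-2,0,0,0,0],[0.3,0,0,0,0,0,0],[0.3,0,0,0,0,0,0]]' | grep -v ee
cat > chk.py <<'E'
from look import *
import sys
s=r.sense(); c=cam("wrist"); im=cams.get_image("wrist"); save(sys.argv[1],im); t=cams.get_image("side"); print("t",s["time"],"side",bar(t,cam("side"),(.0016,.0026)))
g=cv2.cvtColor(im,cv2.COLOR_RGB2GRAY)
def ax(P0,z,t,h):
    x,y=proj(c,P0)[0].astype(int); y0=y-h; x0=x-14; sub=(g[y0:y+h,x0:x+14]<t).astype(np.uint8); n,l,st,ce=cv2.connectedComponentsWithStats(sub); i=1+st[1:,4].argmax(); yy,xx=np.where(l==i)
    P=unproj(c,np.c_[xx+x0,yy+y0],z)[:,:2]; w,v=np.linalg.eigh(np.cov((P-P.mean(0)).T)); u=v[:,1]*np.sign(v[0,1]); print("axis",np.degrees(np.arctan2(u[1],u[0])).round(1),"size",np.sqrt(w*12).round(4),"mid",P.mean(0).round(4)); return P.mean(0)
b=ax([.6,-.129,.07],.07,80,20); a=ax([.6685,-.1295,.044],.044,45,9)
from scipy.optimize import least_squares
x,y=proj(c,[.533,-.127,.064])[0].astype(int)
th=np.radians(np.arange(-80,81,1.)); rr=np.arange(.078,.094,.0004); pts=[]
for q in th:
    P=np.c_[.533+rr*np.cos(q),-.127+rr*np.sin(q),np.full(len(rr),.064)]; u=proj(c,P).astype(np.float32); v=cv2.remap(g.astype(np.float32),u[:,:1],u[:,1:],1).ravel()
    d=np.diff(cv2.GaussianBlur(v[None],(5,1),0)[0]); i=d.argmin(); pts.append(P[i,:2])
pts=np.array(pts); f=least_squares(lambda k:np.hypot(*(pts-k).T)-.085,[.533,-.127],loss="soft_l1",f_scale=.0005).x
an=lambda P:np.degrees(np.arctan2(*(P-f)[::-1])); print("C",f.round(4),"bar",an(b).round(2),"ptr",an(a).round(2),"DIFF",(an(b)-an(a)).round(2))
for t,z in (("nib",.07),("stop_mark",.07)):
    cams.place_of and print(t,[(round(d["p"],2),unproj(c,d["location"],z)[0].round(4)[:2]) for d in cams.place_of("wrist",t)[:1]])
E
python3 chk.py w8.png
```

```text
time: 38.85
position: [0.5731, -0.1325, 0.2682]
ft_force: [0.0, -0.1, -0.5]
opening: 0.702
time: 39.15
position: [0.5849, -0.1299, 0.2655]
ft_force: [-0.2, 0.2, -0.5]
opening: 0.696
t 39.15 side [(3.0, 138), (284.8, 19)]
axis -0.3 size [0.0086 0.0284] mid [ 0.5995 -0.1248]
axis -3.6 size [0.0116 0.0192] mid [ 0.6693 -0.129 ]
C [ 0.5313 -0.1257] bar 0.81 ptr -1.37 DIFF 2.18
nib [(0.66, array([ 0.5986, -0.1261]))]
stop_mark [(0.56, array([ 0.5277, -0.1245]))]
```

The deck sits at about +2.1°, and the centre, axis and side readings agree. There is time for one gentle trim, so I locate the knob again.

Run:
```python
from h import *
c=cam("wrist"); s=r.sense(); im=cams.get_image("wrist"); hsv=im
x,y=proj(c,[.4255,-.143,.127])[0].astype(int); g=cv2.cvtColor(im,cv2.COLOR_RGB2GRAY)
sub=im[y-25:y+25,x-40:x+40]; print((x,y)); m=(g[y-25:y+25,x-40:x+40]>120).astype(np.uint8); n,l,st,ce=cv2.connectedComponentsWithStats(m)
for i in range(1,n):
    if st[i,4]>15: q=ce[i]+[x-40,y-25]; k=unproj(c,q,.127)[0]; print(st[i],q.round(1),k.round(4),(1e3*(k-s["position"])).round(1))
save("k8.png",cv2.resize(sub,None,fx=5,fy=5))
```

```text
(np.int64(330), np.int64(334))
[ 53   0  27  25 617] [356.6 320.3] [ 0.4424 -0.1697  0.127 ] [-142.3  -39.1 -139.4]
[  0   2  26  27 582] [302.8 323.3] [ 0.4388 -0.1134  0.127 ] [-145.8   17.2 -139.4]
[36 23 10  6 44] [330.  334.5] [ 0.4249 -0.142   0.127 ] [-159.7  -11.4 -139.4]
```

View pics/k8.png

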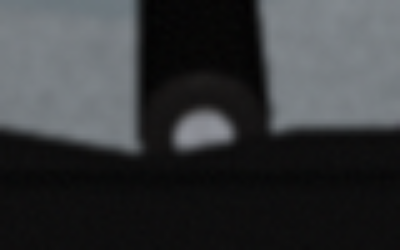

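```bash
python3 -m creep '[[0.3,-40,3,0,0,0,0],[0.3,-45,3,0,0,0,0],[0.3,-42,3,0,0,0,0],[0.3,-25,3,20,0,0,0],[0.3,-8,0,40,0,0,0],[0.3,0,0,45,0,0,0],[0.3,0,0,45,0,0,0],[0.3,0,0,29,0,0,0]]' 20 | grep -v ee
python3 -m creep '[[0.4,0,0,0,0,0,0],[0.5,0,0,0,0,0,0],[0.58,0,0,0,0,0,0],[0.62,0,0,0,0,0,0],[0.64,0,0,0,0,0,0],[0.66,0,0,0,0,0,0],[0.7,0,0,0,0,0,0]]' | grep -v ee; python3 look.py side
python3 -m creep '[[0.7,-1,-3,0,0,0,0],[0.7,-1,-6,0,0,0,0],[0.7,-1,-3,0,0,0,0],[0.7,0,0,0,0,0,0],[0.7,0,0,0,0,0,0],[0.7,0,0,0,0,0,0]]' | grep ft;python3 look.py side
```

```text
time: 40.2
position: [0.4237, -0.142, 0.0852]
ft_force: [-0.6, 0.6, -0.1]
opening: 0.7
time: 40.9
position: [0.4267, -0.1426, 0.0886]
ft_force: [-1.3, -0.9, 7.9]
opening: 0.345
t 40.90 tcp ang -172.4 rad 106.7 z 88.6 F [-1.3 -0.9  7.9] vmax 0.0
side 40.9 [(2.8, 137), (228.0, 23)]
ft_force: [4.1, -0.1, 7.2]
t 41.55 tcp ang -179.0 rad 107.3 z 88.6 F [ 4.1 -0.1  7.2] vmax 0.0
side 41.55 [(1.2, 136), (312.5, 21)]
```

```bash
python3 -m creep '[[0.65,0,0,0,0,0,0],[0.64,0,0,0,0,0,0],[0.63,0,0,0,0,0,0],[0.62,0,0,0,0,0,0],[0.6,0,0,0,0,0,0],[0.58,0,0,0,0,0,0],[0.56,0,0,0,0,0,0],[0.54,0,0,0,0,0,0]]' | grep -v ee; python3 look.py side
python3 -m creep '[[0.52,0,0,-20,0,0,0],[0.5,0,0,-40,0,0,0],[0.4,0,0,-45,0,0,0],[0.3,20,0,-45,0,0,0],[0.3,40,0,-30,0,0,0],[0.3,45,0,0,0,0,0],[0.3,40,0,0,0,0,0],[0.3,15,0,0,0,0,0]]' | grep -v ee
python3 -m creep '[[0.3,0,0,0,0,0,0],[0.3,0,0,0,0,0,0]]' | grep -v ee
python3 chk.py w9.png
```

```text
time: 42.4
position: [0.4225, -0.13, 0.0872]
ft_force: [0.1, -0.3, 0.2]
opening: 0.458
t 42.40 tcp ang -179.2 rad 110.0 z 87.2 F [ 0.1 -0.3  0.2] vmax 0.0
side 42.4 [(1.8, 137), (285.3, 21)]
time: 43.25
position: [0.5858, -0.1296, 0.2672]
ft_force: [-0.4, 0.6, -0.5]
opening: 0.701
time: 43.45
position: [0.5819, -0.1298, 0.2665]
ft_force: [0.6, 0.3, 1.6]
opening: 0.704
t 43.45 side [(2.0, 138), (313.0, 20)]
axis -1.0 size [0.008  0.0284] mid [ 0.5994 -0.1261]
axis -2.7 size [0.0117 0.0191] mid [ 0.6696 -0.1292]
C [ 0.5313 -0.1256] bar -0.34 ptr -1.47 DIFF 1.13
nib [(0.95, array([ 0.5984, -0.1264]))]
stop_mark [(0.9, array([ 0.5968, -0.1256]))]
```

View pics/w9.png

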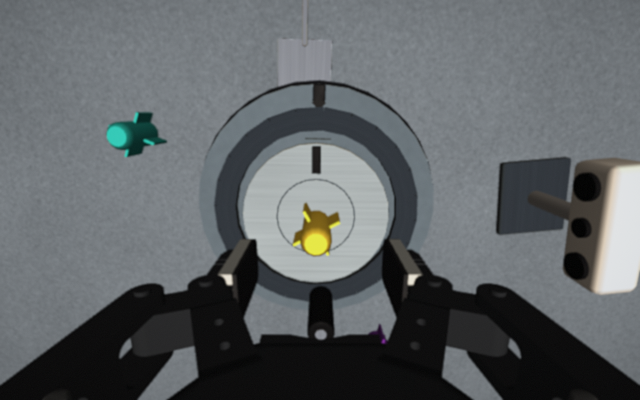

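The bar at (317,160) lines up with the pointer at (319,95) to within about 1°. The fin can is still standing and the hand touches nothing. I rise clear and hand in.

```bash
python3 -m creep '[[0.3,0,0,-30,0,0,0],[0.3,-20,0,-40,0,0,0],[0.3,-20,0,-30,0,0,0],[0.3,0,0,0,0,0,0],[0.3,0,0,0,0,0,0]]' | grep -v ee; python3 look.py side
python3 -c "
from station import workorder
print(workorder.sign_off())"
```

```text
time: 44.15
position: [0.5423, -0.1305, 0.3685]
ft_force: [0.4, 0.6, -0.4]
opening: 0.7
t 44.15 tcp ang -11.5 rad 10.0 z 368.5 F [ 0.4  0.6 -0.4] vmax 0.04
side 44.15 [(2.0, 137), (285.4, 20)]
the job is handed in; nothing more can be done
None
```

I cranked the ring anticlockwise by the knob, held the deck at 15 rpm, parked it on the pointer, let go and signed off at t ≈ 44 s.

- **Speed:** The deck averaged 15.0 to 15.2 rpm from about t = 12.4 s to 23.7 s. The highest average between two looks was 15.6 rpm. Speed was only measured between looks, and the short camera holds rippled it by an estimated ±1 rpm.
- **Parking:** The first release flung the ring and left the bar about 4.6° off the pointer line. I gripped the knob again twice to trim it. One nudge overshot and moved the deck 14° instead of about 5°.
- **Final alignment:** The wrist view put the bar about 1.1° off by position and 1.7° off by bar direction. The network's nib and stop mark were about 2 mm apart. The side camera gave the same angle to within 0.2° after release, after rising and just before sign-off, so the deck was at rest.
- **Disagreement:** The cameras' absolute angle readings differ by 1° to 2°. I relied on comparing bar and pointer in the same wrist picture.
- **Forces and surroundings:** Wrist forces at the readings stayed below about 20 N. The last picture showed the fin can standing on the deck, and the scanner and the visible end of the scraper looked undisturbed. I did not check the spool and rocket again, but the arm never went near them.

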